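Lock the set nut of a panel hold-down with its jam nut

ROBOT

A 6-joint arm with a two-finger parallel gripper is mounted at the origin on the work surface. World frame = base frame: x ahead of the robot, y to its left, z up, the work surface at z = 0. Lengths are in m, angles in degrees, forces in N, time in s.
With the tool pointing down it reaches from about 0.3 to 0.75 m from the base axis. Payload 8.5 kg.
Tool frame: the origin (TCP) lies midway between the tips of the shut fingers; the grasp point (between the pads) lies env.tcp_to_grasp behind it (env.tcp_to_grasp is the distance from the TCP to the grasp point, in m); z points along the fingers, y is the line along which they close (so a half turn about z gives the same grasp; the last joint's range is limited). The gripper opens to 85 mm and grips with 20 to 120 N. Pads are 22 mm wide; open, the fingers measure 114 mm over their backs; the gripper's body (76 mm by 85 mm) begins 54 mm behind the grasp point. The pads swing forward as they close: fully open they stand 13 mm farther back than shut.
Start: joints at [-86.419, 21.807, 74.336, -0, 83.858, -12.336], TCP at [0.151, -0.529, 0.231] pointing down, gripper open.
Joint ranges: [-178.18, 178.18], [-50.72, 133.34], [12.68, 142.11], [-81.47, 261.47], [9.98, 163.14], [-165.26, 165.26]. Speed limits (degrees/s): [136.94, 136.94, 180, 180, 180, 180].

INTERFACE

Orientations are given as a 3x3 rotation matrix whose columns are the frame's x, y, z axes.
In Python, from rig import observe, optics, job, env gives the robot as it stands. The module is installed in compiled form; this text tells all that it offers.
- The arm moves only by the shell command python3 -m jog 'ROWS' [FORCE]. ROWS is JSON, a list of rows, each a list of 7 numbers: the turn, a rotation vector about the tool's x, y, z in rad, then the shift along the tool's x, y, z in m, then the opening in per cent of the stroke, from 0 (shut) to 100 (fully open). A call has 1 to 10 rows; each row shifts and turns the commanded pose from where the row before left it, along the tool's axes as they then stand; what a row does not reach is not made up. A row lasts 1/8 s, in which the tool goes at most 62.5 mm and 10.7 degrees, less where a joint would pass 70% of its speed; a pose out of reach is approached as far as the arm can. A call is refused whole if a number of a shift passes 0.0625 or a number of a turn 0.188, either way. A call with a gripper value outside its range is refused whole. The fingers move at their own pace and stop on an object; FORCE is the grip in N (left out, the last holds). Time passes only in rows, so rows that do not move let the fingers close. It gives the time, the measured TCP pose, the force, the opening and the grip force at its end, in the units of the state.
- observe(): the state, without advancing time (a new reading comes with each control period).
- optics.get_image(name): name is "scene" or "top"; returns a dict with "pixels" (420x560x3 uint8, red, green, blue), "mtx" (3x3 intrinsics, pixels), "dist_coeffs" ([k1, k2, p1, p2, k3] as OpenCV has them; the pictures are not rectified), "rvec" (rotation vector, rad) and "tvec" (3), from world to camera coordinates, as OpenCV has them. Camera axes: x right, y down, z forward; pixel columns grow to the right and rows downward; lengths in m; the calibration is good to about 2 mm. A picture is of the moment at which its call begins. There is no depth.
- job.close_job(): hands the job in; it is judged then, once.
The state is a dict: "time_s": time; "q": joint angles; "qvel": joint speeds; "joint_efforts": joint torques, N m; "position": TCP position; "tool_rot": TCP orientation; "ft_force": force on the tool from outside, world axes, zero at the start; "wrist_torque": the same for the moment, N m; "grip_width": finger opening in m; "gripper_force": force on a finger pad.
Only numpy, scipy, OpenCV 4.12 (cv2) and the standard library are available. Lean on these libraries where they do the work, as an engineer would, in place of code of your own. Each camera call takes 0.05 s, during which the arm holds its last target. There are 200 camera calls.

TASK

A skin panel lies under the hold-down bar of the work board, and on one of the bar's two studs the two-armed jam nut is still up the thread: run it down clockwise and nip it up tight against the hex set nut below, until the wave washer between the two nuts is pressed flat. The set nut is already at its setting, so do not drag it round with the jam nut: its red mark must stay where it is. Leave the tools and parts lying about undisturbed.

Things in the scene. Friction and masses are not known exactly. Their poses are not given: they have to be found in the camera images.
- jam_center (a point): the jam nut to run down: dark round hub, 27 mm across, 22 mm tall, on an upright 14 mm threaded stud, with two straight level arms (8 mm round steel, black 11 mm sleeves over the outer 14 mm) reaching 57 mm from the axis on either side. The point lies on the axis at the arms' mid-height, 14 mm above the nut's underside; x runs along the arms (both ends alike), z is up
- jam_tip (a point): the end of one arm of the jam nut, 57 mm from the axis. The nut turns about the stud and moves with it, 3 mm down for each full turn clockwise seen from above. It runs freely (3 N of push at 40 mm out on an arm) and stays where it is left. On the washer it needs some 5 N at 40 mm out, then 8 to 12 N, over about half a turn in all while the washer goes flat; then the push rises steeply
- set_top (a point): the set nut below it on the same stud: a bright steel hex flange nut, 27 mm across the corners, with a red paint mark; the point lies on the axis in its top face, 18 mm above the top of the hold-down bar; the stud ends 62 mm above the bar. It is a stiff self-locking nut, but a jam nut pushed with more than about 22 N at 40 mm out on an arm drags it round
- washer_top (a point): the brass wave washer, 26 mm across, that lies on the set nut's top face; the point lies on the axis in its upper side, 3.6 mm above that face when free, 2.0 mm when pressed flat by the jam nut
- set_mark (a point): the red paint mark on the set nut, 14 mm from the stud's axis and 12 mm below the nut's top face
- holddown: the plywood work board, 320 x 360 x 18 mm, with a primed panel (300 x 200 mm, top at 47 mm) under an aluminium bar (40 x 320 mm along the board's y, top at 62 mm); origin at the centre of the underside, z up. Studs stand on the bar at x = -30, y = +130 and -130 mm in its frame; the other stud's nuts are the same, already locked, and need nothing
- spanner_mid (a point): an open-ended spanner, 150 mm long, lying on the panel on the robot's side of the bar; the point lies at its middle
- bench_brush: a wooden bench brush, 210 x 50 x 52 mm, bristles down; origin at the centre of the underside
- scraper: a scraper with black handle, about 220 mm long and 50 mm wide; origin at the underside near its middle
- screwdriver: a screwdriver lying on the bench; origin at the underside near its middle
- hardware_jar: a glass jar with red cap, 64 mm across, 85 mm tall; origin at the centre of the underside
- nut_tray: a blue tray, 130 x 100 x 30 mm, with spare nuts; origin at the centre of the underside
- paint_tin: a bare metal tin, 72 mm across, 90 mm tall; origin at the centre of the underside

How it is judged:
By the outcome, as a careful person would: the job done as asked, in the order asked, and still so for the second after the job is handed in, with the robot touching nothing.
It also fails if it takes over 70 s, if anything falls off the work surface, if the arm or the gripper's body presses on something with over 40 N, if the wrist force passes 120 N, or if a joint passes its speed limit or range.

## Working session

There is one attempt and no reset: what is moved stays moved. The work goes in short steps, Python scripts to look and compute and a shell command to move; the robot and the scene stay as the last step left them, time stands still between calls to the robot, and variables do not carry over. Pictures are saved under pics/ and viewed, at most 10 in all, crops included, and the job is handed in when it is done.

```bash
mkdir -p pics; python3 - <<'E'
from rig import observe, optics, job, env
import cv2,numpy as np
for n in("scene","top"):
    d=optics.get_image(n); cv2.imwrite(f"pics/{n}0.png",d["pixels"][:,:,::-1])
    R=cv2.Rodrigues(d["rvec"])[0]; print(n,d["mtx"],d["dist_coeffs"],-R.T@np.ravel(d["tvec"]),R)
print(env.tcp_to_grasp,observe())
E
```

```text
scene [[491.84241232   0.         279.20083347]
 [  0.         491.84241232 212.14531114]
 [  0.           0.           1.        ]] [-0.02673322  0.          0.          0.          0.        ] [1.44131601 0.20668436 0.79957069] [[-0.19766443  0.98018229 -0.01309427]
 [ 0.56638876  0.10329561 -0.81763916]
 [-0.80008284 -0.16903463 -0.5755821 ]]
top [[487.6625587    0.         280.48541658]
 [  0.         487.6625587  202.4608942 ]
 [  0.           0.           1.        ]] [-8.08579583e-05  0.00000000e+00  0.00000000e+00  0.00000000e+00
  0.00000000e+00] [0.30291155 0.02202256 1.5686053 ] [[ 0.02778311 -0.99961244  0.00175096]
 [-0.99188803 -0.0277857  -0.12404066]
 [ 0.12404124  0.00170947 -0.99227559]]
0.0187 {'time_s': 0.1, 'q': array([-8.64171561e+01,  2.18382768e+01,  7.43775298e+01,  4.04191247e-04,
        8.38576691e+01, -1.23376580e+01]), 'qvel': array([-0.0283934 , -0.09139666, -0.10476817, -0.00534195, -0.01103374,
        0.0072809 ]), 'joint_efforts': array([ 3.54513009e-03, -4.49222159e+01, -2.31658101e+01, -2.24533533e-04,
        3.68267036e-03, -1.71123139e-05]), 'position': array([ 0.15083331, -0.52865751,  0.23077973]), 'tool_rot': array([[ 9.61643437e-01,  2.74302561e-01, -7.31386706e-05],
       [ 2.74302427e-01, -9.61642626e-01,  1.28032552e-03],
       [ 2.80863305e-04, -1.25127875e-03, -9.99999178e-01]]), 'ft_force': array([ 0.31909832,  0.41723694, -0.90101439]), 'wrist_torque': array([ 0.00991269, -0.03635498, -0.03330137]), 'gripper_force': 0.0, 'grip_width': 0.08560788308580415}
```

View pics/scene0.png

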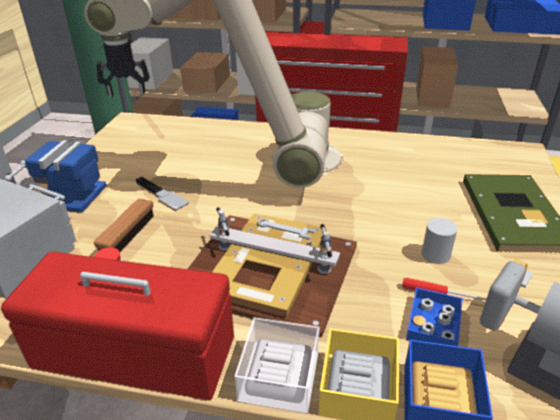

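View pics/top0.png

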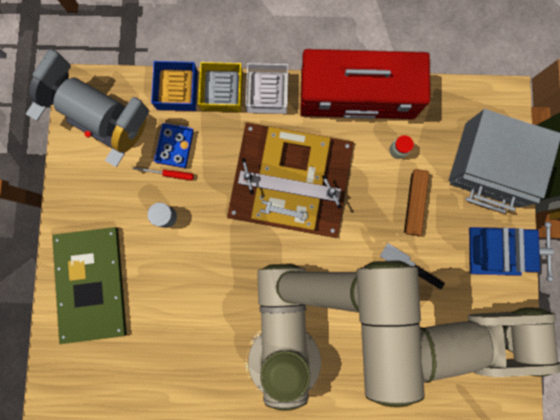

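The scene view shows studs near (222,225) and (326,255). In the top view they are near (252,178) and (336,193). I'll zoom in on both.

```bash
python3 - <<'E'
import cv2,numpy as np
s=cv2.imread("pics/scene0.png");t=cv2.imread("pics/top0.png")
a=cv2.resize(s[195:285,190:350],None,fx=5,fy=5,interpolation=3)[:,:800]
cv2.imwrite("pics/c1.png",a)
b=cv2.resize(t[115:245,220:365],None,fx=4.6,fy=4.6,interpolation=3);cv2.imwrite("pics/c2.png",b[:598])
E
```

```text
(no output)
```

View pics/c1.png

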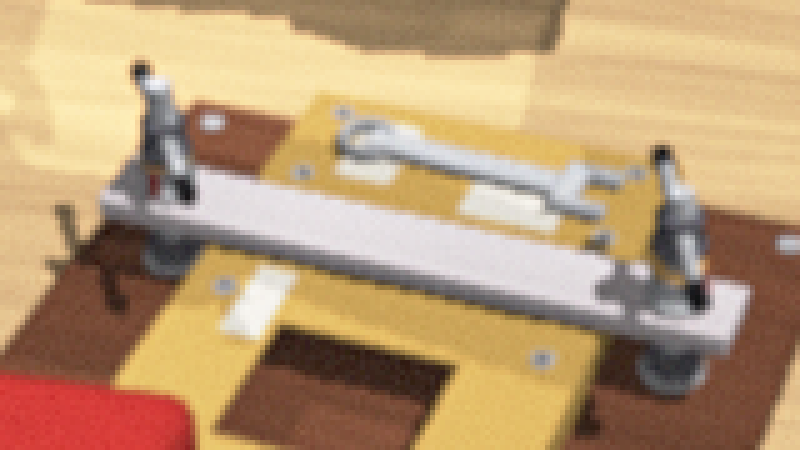

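View pics/c2.png

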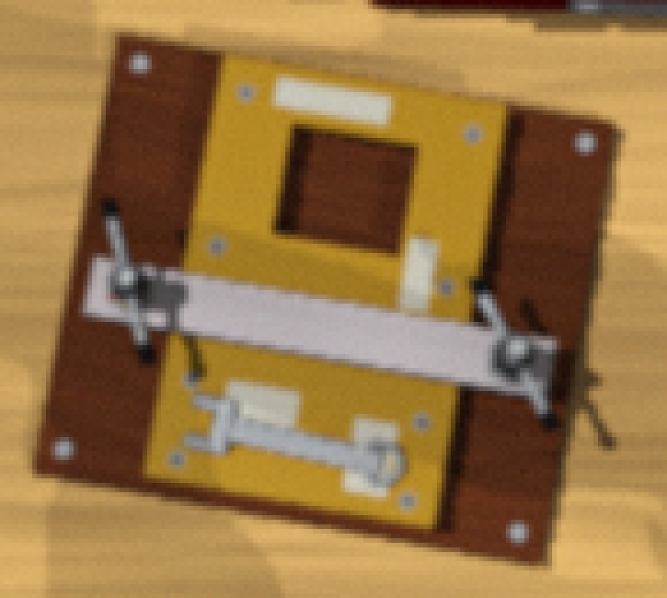

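Scene crop c1: sleeve tips are at (140,70) and (187,187) on the left stud, and at (662,153) and (698,293) on the right. Top crop c2: tips are at (552,422) and (483,285) on the right stud, and at (147,355) and (110,207) on the left. I'll triangulate these with dark masks.

```bash
cat > h.py <<'E'
from rig import observe, optics, job, env
import cv2,numpy as np
def ray(d,p):
    u=cv2.undistortPoints(np.array([[p]],float),d["mtx"],d["dist_coeffs"])[0,0]
    R=cv2.Rodrigues(d["rvec"])[0]; v=R.T@np.r_[u,1]; return -R.T@np.ravel(d["tvec"]),v/np.linalg.norm(v)
def plane(d,p,z): c,v=ray(d,p); return c+v*(z-c[2])/v[2]
def tri(a,p,b,q):
    c1,v1=ray(a,p);c2,v2=ray(b,q)
    s=np.linalg.lstsq(np.c_[v1,-v2],c2-c1,rcond=None)[0]
    A,B=c1+s[0]*v1,c2+s[1]*v2; return (A+B)/2,np.linalg.norm(A-B)
def dark(d,p,r=4,th=110):
    """centroid of darkness near p"""
    x,y=np.round(p).astype(int); g=d["pixels"].astype(float).max(2)[y-r:y+r+1,x-r:x+r+1]
    w=np.clip(th-g,0,None); Y,X=np.mgrid[y-r:y+r+1,x-r:x+r+1]; return np.array([(w*X).sum(),(w*Y).sum()])/w.sum()
def proj(d,P): return cv2.projectPoints(np.array(P,float).reshape(-1,3),d["rvec"],d["tvec"],d["mtx"],d["dist_coeffs"])[0][:,0]
def xy(p,c): return np.array([(p[0]-190-2)/5+.4+190-190 if 0 else 0,0])
E
python3 - <<'E'
from h import *
S=optics.get_image("scene");T=optics.get_image("top")
sc=lambda x,y:np.array([190+(x+.5)/5-.5,195+(y+.5)/5-.5]); tc=lambda x,y:np.array([220+(x+.5)/4.6-.5,115+(y+.5)/4.6-.5])
P={'A-(-y,near)':((140,70),(552,422)),'A+':((187,187),(483,285)),'B-':((662,153),(147,355)),'B+':((698,293),(110,207))}
for k,(a,b) in P.items():
    a,b=sc(*a),tc(*b); a2,b2=dark(S,a,3,60),dark(T,b,3,60)
    print(k,a.round(1),a2.round(1),b.round(1),b2.round(1),tri(S,a,T,b),tri(S,a2,T,b2))
# board corners/bolts at z 18 in top crop, bar ends
for n,p,z in(('c1',(120,38),.018),('c2',(617,127),.018),('c3',(545,563),.018),('c4',(37,470),.018)): print(n,plane(T,tc(*p),z).round(4))
E
```

```text
A-(-y,near) [217.6 208.6] [217. 209.] [339.6 206.3] [339.2 206.2] (array([ 0.47968773, -0.15475668,  0.09869743]), np.float64(0.0008307257924284966)) (array([ 0.48042552, -0.15488887,  0.09785157]), np.float64(0.0016216189131835362))
A+ [227. 232.] [226.4 232.5] [324.6 176.6] [325.  175.9] (array([ 0.56948814, -0.10579457,  0.09939064]), np.float64(0.004657000674629893)) (array([ 0.5714972 , -0.10670763,  0.09923427]), np.float64(0.004945719507235775))
B- [322.  225.2] [321.7 225.5] [251.6 191.8] [251.5 191.6] (array([0.51544812, 0.11305086, 0.1089064 ]), np.float64(0.0003498411125482278)) (array([0.51625376, 0.11288441, 0.10857625]), np.float64(0.0007002266162008953))
B+ [329.2 253.2] [328.8 253.8] [243.5 159.6] [243.4 159.6] (array([0.61386419, 0.14128292, 0.10876395]), np.float64(0.0007889410117740652)) (array([0.61413224, 0.14110672, 0.10736528]), np.float64(0.000620762364541935))
c1 [0.7558 0.1457 0.018 ]
c2 [ 0.701  -0.2082  0.018 ]
c3 [ 0.3913 -0.1613  0.018 ]
c4 [0.446 0.192 0.018]
```

The near-left stud (y>0) has its arms at about z 0.108, against 0.098 on the other stud. So B at about (0.5645, 0.126) is the loose nut, with its arms at about 16° azimuth, and it needs about 3.6 turns. I plan to straddle the stud with the part-open fingers and push both arms as a couple. That means turning about tool +z and re-indexing by 180°. First I'll move over it.

```bash
python3 -m jog '[[0,0,0,0.0413,-0.0369,0,60],[0,0,0,0.0413,-0.0369,0,60],[0,0,0,0.0413,-0.0369,0,60],[0,0,0,0.0413,-0.0369,0,60],[0,0,0,0.0413,-0.0369,0,60],[0,0,0,0.0413,-0.0369,0,60],[0,0,0,0.0413,-0.0369,0,60]]'
python3 -m jog '[[0,0,0,0.0413,-0.0369,0,60],[0,0,0,0.0413,-0.0369,0,60],[0,0,0,0.0413,-0.0369,0,60],[0,0,0,0.0413,-0.0369,0,60],[0,0,0,0.0413,-0.0369,0,60],[0,0,0,0.0413,-0.0369,0,60],[0,0,0,0.0412,-0.0369,0,60]]'
python3 -m jog '[[0,0,-0.185,0,0,0,60],[0,0,-0.185,0,0,0,60],[0,0,-0.185,0,0,0,60],[0,0,-0.185,0,0,0,60],[0,0,-0.185,0,0,0,60],[0,0,-0.185,0,0,0,60],[0,0,-0.185,0,0,0,60],[0,0,-0.185,0,0,0,60],[0,0,-0.185,0,0,0,60],[0,0,-0.185,0,0,0,60]]'
python3 -m jog '[[0,0,-0.185,0,0,0,60],[0,0,-0.185,0,0,0,60],[0,0,-0.135,0,0,0,60],[0,0,0,0,0,0.03,60],[0,0,0,0,0,0,60]]'
python3 -c "
from rig import observe;o=observe();print(o)"
```

```text
time_s: 1.08
position: [0.3586, -0.1996, 0.2314]
tool_rot: [[0.962, 0.274, 0.0], [0.274, -0.962, -0.0], [0.0, 0.0, -1.0]]
ft_force: [0.3, -0.5, 0.1]
grip_width: 0.0512
gripper_force: 0.0
time_s: 1.95
position: [0.5658, 0.1282, 0.2312]
tool_rot: [[0.962, 0.274, -0.0], [0.274, -0.962, -0.0], [-0.0, 0.0, -1.0]]
ft_force: [0.4, -1.0, 0.3]
grip_width: 0.0514
gripper_force: 0.0
time_s: 3.2
position: [0.565, 0.1264, 0.2311]
tool_rot: [[-0.534, 0.846, -0.0], [0.846, 0.534, -0.0], [0.0, -0.0, -1.0]]
ft_force: [-0.0, 0.7, -0.1]
grip_width: 0.0511
gripper_force: 0.0
time_s: 3.82
position: [0.5641, 0.1264, 0.1995]
tool_rot: [[-0.873, 0.487, -0.005], [0.487, 0.873, -0.0], [0.004, -0.002, -1.0]]
ft_force: [-0.7, -0.1, -0.7]
grip_width: 0.0511
gripper_force: 0.0
{'time_s': 3.825, 'q': array([ 9.03726412e-01,  2.61011989e+01,  7.26885658e+01,  1.35533281e-04,
        8.14784847e+01, -5.99365347e+01]), 'qvel': array([ 0.05004399, -1.53064067, -3.62352242,  0.01970258,  1.7605104 ,
        0.06115745]), 'joint_efforts': array([ 1.63803482e-02, -4.74163842e+01, -2.17640412e+01,  1.02755050e-03,
       -3.74350324e-01, -2.48719199e-02]), 'position': array([0.56411292, 0.12641371, 0.19953265]), 'tool_rot': array([[-8.73255015e-01,  4.87240972e-01, -4.68127246e-03],
       [ 4.87246602e-01,  8.73264418e-01, -7.15041625e-05],
       [ 4.05314891e-03, -2.34337547e-03, -9.99989040e-01]]), 'ft_force': array([-0.67896711, -0.12661264, -0.67290336]), 'wrist_torque': array([ 0.01797754, -0.0216535 ,  0.00921885]), 'gripper_force': 0.0, 'grip_width': 0.05110265044893408}
```

```bash
python3 -m jog '[[0,0,0,0,0,0.03,60],[0,0,0,0,0,0.035,60],[0,0,0,0,0,0,60]]'
python3 - <<'E'
from h import *
S=optics.get_image("scene");T=optics.get_image("top")
print(observe()["position"])
a=cv2.resize(S["pixels"][170:280,270:370,::-1],None,fx=5,fy=5,interpolation=3)
b=cv2.resize(T["pixels"][140:210,210:290,::-1],None,fx=5,fy=5,interpolation=3)
b=cv2.copyMakeBorder(b,0,550-350,0,0,cv2.BORDER_CONSTANT)
cv2.imwrite("pics/c3.png",np.hstack([a,b])[:,:800])
E
```

```text
time_s: 4.2
position: [0.5644, 0.1264, 0.1354]
tool_rot: [[-0.873, 0.487, -0.004], [0.487, 0.873, -0.0], [0.003, -0.002, -1.0]]
ft_force: [0.6, 0.2, 0.9]
grip_width: 0.0512
gripper_force: 0.0
[0.56588832 0.1264663  0.13798339]
```

View pics/c3.png

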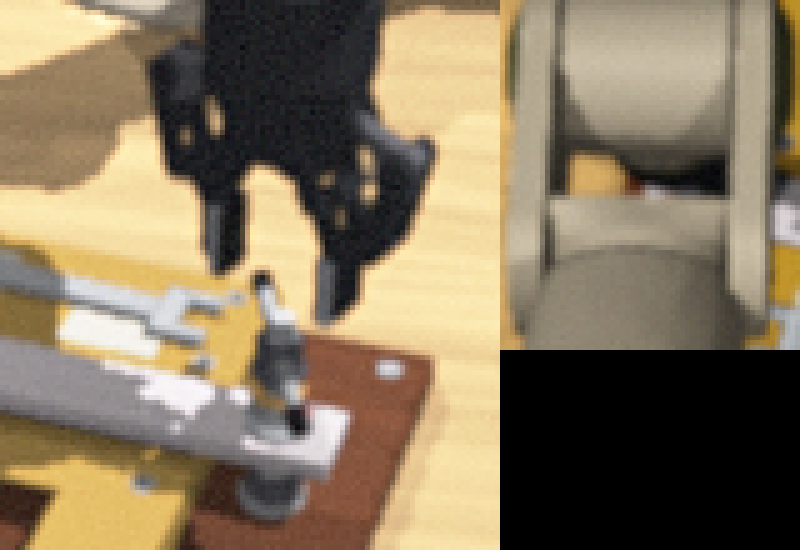

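The gripper straddles stud B, with fingertips in the crop at (220,270) and (335,320) and the stud at (275,310). Next I'll lower and begin pushing clockwise.

```bash
cat > o.py <<'E'
from rig import observe
import numpy as np
o=observe();R=o["tool_rot"]
print("t",o["time_s"],"q6",o["q"][5].round(1),"phi",np.degrees(np.arctan2(R[1,1],R[0,1])).round(1),"pos",o["position"].round(4),"F",o["ft_force"].round(1),"M",o["wrist_torque"].round(2))
E
python3 -m jog '[[0,0,0,0,0,0.03,60],[0,0,0,0,0,0.032,60],[0,0,0,0,0,0,60]]' >/dev/null; python3 o.py
python3 -m jog '[[0,0,0.1,0,0,0,60],[0,0,0.1,0,0,0,60],[0,0,0.1,0,0,0,60],[0,0,0.1,0,0,0,60],[0,0,0.1,0,0,0,60],[0,0,0.1,0,0,0,60]]'>/dev/null; python3 o.py
python3 -m jog '[[0,0,0.12,0,0,0,60],[0,0,0.12,0,0,0,60],[0,0,0.12,0,0,0,60],[0,0,0.12,0,0,0,60]]'>/dev/null; python3 o.py
```

```text
t 4.675 q6 -59.9 phi 60.8 pos [0.565  0.1264 0.0744] F [-0.1  0.1  0.5] M [ 0.   -0.05  0.03]
t 5.425 q6 -25.4 phi 26.3 pos [0.5657 0.1273 0.077 ] F [-1.3  4.4 -0.3] M [0.54 0.3  0.14]
t 5.925 q6 2.2 phi -1.2 pos [0.5657 0.1267 0.0769] F [-2.1  0.2 -0.9] M [-0.04  0.39  0.14]
```

```bash

python3 -m jog '[[0,0,0.185,0,0,0,60],[0,0,0.185,0,0,0,60],[0,0,0.185,0,0,0,60],[0,0,0.185,0,0,0,60],[0,0,0.185,0,0,0,60],[0,0,0.185,0,0,0,60],[0,0,0.185,0,0,0,60]]'>/dev/null; python3 o.py
python3 -m jog '[[0,0,0.185,0,0,0,60],[0,0,0.185,0,0,0,60],[0,0,0.185,0,0,0,60],[0,0,0.185,0,0,0,60],[0,0,0.185,0,0,0,60],[0,0,0.185,0,0,0,60],[0,0,0.185,0,0,0,60]]'>/dev/null; python3 o.py
```

```text
t 6.8 q6 76.5 phi -75.5 pos [0.5646 0.1262 0.0764] F [-6.7 -1.3 -1.9] M [-0.18  0.87  0.19]
t 7.675 q6 150.7 phi -149.7 pos [0.5652 0.1274 0.0766] F [-2.3  4.2 -1.9] M [0.62 0.41 0.13]
```

```bash

python3 -m jog '[[0,0,-0.1,0,0,0,60],[0,0,0,0,0,-0.045,60],[0,0,-0.185,0,0,0,60],[0,0,-0.185,0,0,0,60],[0,0,-0.185,0,0,0,60],[0,0,-0.185,0,0,0,60],[0,0,-0.185,0,0,0,60],[0,0,-0.185,0,0,0,60],[0,0,-0.185,0,0,0,60],[0,0,-0.185,0,0,0,60]]'>/dev/null; python3 o.py
python3 -m jog '[[0,0,-0.185,0,0,0,60],[0,0,-0.185,0,0,0,60],[0,0,-0.185,0,0,0,60],[0,0,-0.185,0,0,0,60],[0,0,-0.185,0,0,0,60],[0,0,-0.185,0,0,0,60],[0,0,-0.185,0,0,0,60],[0,0,-0.185,0,0,0,60],[0,0,-0.185,0,0,0,60],[0,0,0,0,0,0.045,60]]'>/dev/null; python3 o.py
python3 -m jog '[[0,0,0,0,0,0,60],[0,0,0.13,0,0,0,60],[0,0,0.15,0,0,0,60],[0,0,0.185,0,0,0,60],[0,0,0.185,0,0,0,60],[0,0,0.185,0,0,0,60],[0,0,0.185,0,0,0,60],[0,0,0.185,0,0,0,60],[0,0,0.185,0,0,0,60],[0,0,0.185,0,0,0,60]]'>/dev/null; python3 o.py
python3 -m jog '[[0,0,0.185,0,0,0,60],[0,0,0.185,0,0,0,60],[0,0,0.185,0,0,0,60],[0,0,0.185,0,0,0,60],[0,0,0.185,0,0,0,60],[0,0,0.185,0,0,0,60],[0,0,0.185,0,0,0,60],[0,0,0.185,0,0,0,60],[0,0,0.185,0,0,0,60]]'>/dev/null; python3 o.py
```

```text
t 8.925 q6 59.5 phi -58.5 pos [0.5662 0.1265 0.1224] F [-0.6 -0.3 -0.8] M [-0.01  0.02  0.03]
t 10.175 q6 -35.7 phi 36.6 pos [0.5685 0.1266 0.0794] F [ 0.7 -0.9 -0.3] M [-0.01 -0.05 -0.04]
t 11.425 q6 55.0 phi -54.1 pos [0.5647 0.126  0.0767] F [-5.2 -3.7 -2.6] M [-0.55  0.73  0.18]
t 12.55 q6 150.4 phi -149.5 pos [0.5652 0.1273 0.077 ] F [-2.3  4.3 -1.7] M [0.61 0.46 0.16]
```

```bash

python3 -m jog '[[0,0,-0.1,0,0,0,60],[0,0,0,0,0,-0.045,60],[0,0,-0.185,0,0,0,60],[0,0,-0.185,0,0,0,60],[0,0,-0.185,0,0,0,60],[0,0,-0.185,0,0,0,60],[0,0,-0.185,0,0,0,60],[0,0,-0.185,0,0,0,60],[0,0,-0.185,0,0,0,60],[0,0,-0.185,0,0,0,60]]'>/dev/null
python3 -m jog '[[0,0,-0.185,0,0,0,60],[0,0,-0.185,0,0,0,60],[0,0,-0.185,0,0,0,60],[0,0,-0.185,0,0,0,60],[0,0,-0.185,0,0,0,60],[0,0,-0.185,0,0,0,60],[0,0,-0.185,0,0,0,60],[0,0,-0.185,0,0,0,60],[0,0,-0.185,0,0,0,60],[0,0,0,0,0,0.045,60]]'>/dev/null; python3 o.py
python3 -m jog '[[0,0,0,0,0,0,60],[0,0,0.13,0,0,0,60],[0,0,0.15,0,0,0,60],[0,0,0.185,0,0,0,60],[0,0,0.185,0,0,0,60],[0,0,0.185,0,0,0,60],[0,0,0.185,0,0,0,60],[0,0,0.185,0,0,0,60],[0,0,0.185,0,0,0,60],[0,0,0.185,0,0,0,60]]'>/dev/null; python3 o.py
python3 -m jog '[[0,0,0.185,0,0,0,60],[0,0,0.185,0,0,0,60],[0,0,0.185,0,0,0,60],[0,0,0.185,0,0,0,60],[0,0,0.185,0,0,0,60],[0,0,0.185,0,0,0,60],[0,0,0.185,0,0,0,60],[0,0,0.185,0,0,0,60],[0,0,0.185,0,0,0,60]]'>/dev/null; python3 o.py
python3 -m jog '[[0,0,-0.1,0,0,0,60],[0,0,0,0,0,-0.045,60],[0,0,-0.185,0,0,0,60],[0,0,-0.185,0,0,0,60],[0,0,-0.185,0,0,0,60],[0,0,-0.185,0,0,0,60],[0,0,-0.185,0,0,0,60],[0,0,-0.185,0,0,0,60],[0,0,-0.185,0,0,0,60],[0,0,-0.185,0,0,0,60]]'>/dev/null
python3 -m jog '[[0,0,-0.185,0,0,0,60],[0,0,-0.185,0,0,0,60],[0,0,-0.185,0,0,0,60],[0,0,-0.185,0,0,0,60],[0,0,-0.185,0,0,0,60],[0,0,-0.185,0,0,0,60],[0,0,-0.185,0,0,0,60],[0,0,-0.185,0,0,0,60],[0,0,-0.185,0,0,0,60],[0,0,0,0,0,0.045,60]]'>/dev/null; python3 o.py
python3 -m jog '[[0,0,0,0,0,0,60],[0,0,0.13,0,0,0,60],[0,0,0.15,0,0,0,60],[0,0,0.185,0,0,0,60],[0,0,0.185,0,0,0,60],[0,0,0.185,0,0,0,60],[0,0,0.185,0,0,0,60],[0,0,0.185,0,0,0,60],[0,0,0.185,0,0,0,60],[0,0,0.185,0,0,0,60]]'>/dev/null; python3 o.py
python3 -m jog '[[0,0,0.185,0,0,0,60],[0,0,0.185,0,0,0,60],[0,0,0.185,0,0,0,60],[0,0,0.185,0,0,0,60],[0,0,0.185,0,0,0,60],[0,0,0.185,0,0,0,60],[0,0,0.185,0,0,0,60],[0,0,0.185,0,0,0,60],[0,0,0.185,0,0,0,60]]'>/dev/null; python3 o.py
```

```text
t 15.05 q6 -36.0 phi 36.9 pos [0.5685 0.1266 0.0798] F [ 0.9 -0.4 -0.7] M [-0.02 -0.06  0.03]
t 16.3 q6 54.7 phi -53.8 pos [0.5647 0.126  0.0769] F [-5.6 -3.7 -2.9] M [-0.57  0.82  0.21]
t 17.425 q6 150.1 phi -149.2 pos [0.5652 0.1274 0.0772] F [-2.5  4.8 -2.3] M [0.67 0.5  0.17]
t 19.925 q6 -36.3 phi 37.2 pos [0.5684 0.1266 0.08  ] F [ 1.5  0.7 -0.7] M [ 0.07 -0.04  0.03]
t 21.175 q6 54.4 phi -53.5 pos [0.5646 0.126  0.077 ] F [-4.9 -1.8 -3. ] M [-0.54  0.74  0.15]
t 22.3 q6 149.8 phi -148.9 pos [0.5652 0.1274 0.0773] F [-2.6  4.5 -1.9] M [0.64 0.41 0.14]
```

```bash

python3 -m jog '[[0,0,-0.1,0,0,0,60],[0,0,0,0,0,-0.045,60],[0,0,-0.185,0,0,0,60],[0,0,-0.185,0,0,0,60],[0,0,-0.185,0,0,0,60],[0,0,-0.185,0,0,0,60],[0,0,-0.185,0,0,0,60],[0,0,-0.185,0,0,0,60],[0,0,-0.185,0,0,0,60],[0,0,-0.185,0,0,0,60]]'>/dev/null
python3 -m jog '[[0,0,-0.185,0,0,0,60],[0,0,-0.185,0,0,0,60],[0,0,-0.185,0,0,0,60],[0,0,-0.185,0,0,0,60],[0,0,-0.185,0,0,0,60],[0,0,-0.185,0,0,0,60],[0,0,-0.185,0,0,0,60],[0,0,-0.185,0,0,0,60],[0,0,-0.185,0,0,0,60],[0,0,0,0,0,0.046,60]]'>/dev/null; python3 o.py
python3 -m jog '[[0,0,0,0,0,0,60],[0,0,0.13,0,0,0,60],[0,0,0.15,0,0,0,60],[0,0,0.185,0,0,0,60],[0,0,0.185,0,0,0,60]]'>/dev/null; python3 o.py
python3 -m jog '[[0,0,0.185,0,0,0,60],[0,0,0.185,0,0,0,60],[0,0,0.185,0,0,0,60],[0,0,0.185,0,0,0,60],[0,0,0.185,0,0,0,60]]'>/dev/null; python3 o.py
python3 -m jog '[[0,0,0.185,0,0,0,60],[0,0,0.185,0,0,0,60],[0,0,0.185,0,0,0,60],[0,0,0.185,0,0,0,60],[0,0,0.185,0,0,0,60]]'>/dev/null; python3 o.py
python3 -m jog '[[0,0,0.185,0,0,0,60],[0,0,0.185,0,0,0,60],[0,0,0.185,0,0,0,60],[0,0,0.185,0,0,0,60]]'>/dev/null; python3 o.py
```

```text
t 24.8 q6 -36.5 phi 37.5 pos [0.5685 0.1266 0.0792] F [ 0.4  0.8 -0.8] M [-0.05 -0.03 -0.05]
t 25.425 q6 1.2 phi -0.2 pos [0.5657 0.1267 0.0765] F [-1.  -0.1 -2.3] M [-0.04  0.26  0.14]
t 26.05 q6 54.1 phi -53.2 pos [0.5647 0.126  0.0761] F [-4.6 -3.6 -2.1] M [-0.51  0.79  0.23]
t 26.675 q6 107.1 phi -106.2 pos [0.5645 0.1268 0.0761] F [-5.2  1.4 -2.1] M [0.17 0.82 0.14]
t 27.175 q6 149.6 phi -148.6 pos [0.5652 0.1274 0.0764] F [-2.   4.3 -2.7] M [0.64 0.46 0.18]
```

```bash

python3 -m jog '[[0,0,-0.1,0,0,0,60],[0,0,0,0,0,-0.045,60],[0,0,-0.185,0,0,0,60],[0,0,-0.185,0,0,0,60],[0,0,-0.185,0,0,0,60],[0,0,-0.185,0,0,0,60],[0,0,-0.185,0,0,0,60],[0,0,-0.185,0,0,0,60],[0,0,-0.185,0,0,0,60],[0,0,-0.185,0,0,0,60]]'>/dev/null
python3 -m jog '[[0,0,-0.185,0,0,0,60],[0,0,-0.185,0,0,0,60],[0,0,-0.185,0,0,0,60],[0,0,-0.185,0,0,0,60],[0,0,-0.185,0,0,0,60],[0,0,-0.185,0,0,0,60],[0,0,-0.185,0,0,0,60],[0,0,-0.185,0,0,0,60],[0,0,-0.185,0,0,0,60],[0,0,0,0,0,0.047,60]]'>/dev/null; python3 o.py
python3 -m jog '[[0,0,0,0,0,0,60],[0,0,0.13,0,0,0,60],[0,0,0.15,0,0,0,60],[0,0,0.185,0,0,0,60],[0,0,0.185,0,0,0,60]]'>/dev/null; python3 o.py
python3 -m jog '[[0,0,0.185,0,0,0,60],[0,0,0.185,0,0,0,60],[0,0,0.185,0,0,0,60],[0,0,0.185,0,0,0,60],[0,0,0.185,0,0,0,60]]'>/dev/null; python3 o.py
python3 -m jog '[[0,0,0.185,0,0,0,60],[0,0,0.185,0,0,0,60],[0,0,0.185,0,0,0,60]]'>/dev/null; python3 o.py
python3 -m jog '[[0,0,0.185,0,0,0,60],[0,0,0.185,0,0,0,60],[0,0,0.185,0,0,0,60]]'>/dev/null; python3 o.py
python3 -m jog '[[0,0,0.185,0,0,0,60],[0,0,0.185,0,0,0,60],[0,0,0.185,0,0,0,60]]'>/dev/null; python3 o.py
```

```text
t 29.675 q6 -36.8 phi 37.7 pos [0.5686 0.1266 0.0773] F [ 0.1 -0.2 -0.7] M [-0.04 -0.05 -0.02]
t 30.3 q6 0.9 phi 0.1 pos [0.5656 0.1267 0.0745] F [-2.  -0.  -3.5] M [0.   0.23 0.21]
t 30.925 q6 53.9 phi -52.9 pos [0.5643 0.1259 0.074 ] F [-7.  -5.3 -2.7] M [-0.66  1.1   0.21]
t 31.3 q6 85.6 phi -84.7 pos [0.5632 0.126  0.0737] F [-11.   -2.6  -2.4] M [-0.49  1.67  0.38]
t 31.675 q6 117.4 phi -116.5 pos [0.5627 0.1269 0.0735] F [-11.2   1.5  -2.6] M [0.19 1.79 0.35]
t 32.05 q6 149.2 phi -148.3 pos [0.5633 0.1275 0.0736] F [-8.1  4.  -4.1] M [0.73 1.3  0.4 ]
```

```bash

python3 -m jog '[[0,0,-0.1,0,0,0,60],[0,0,0,0,0,-0.045,60],[0,0,-0.185,0,0,0,60],[0,0,-0.185,0,0,0,60],[0,0,-0.185,0,0,0,60],[0,0,-0.185,0,0,0,60],[0,0,-0.185,0,0,0,60],[0,0,-0.185,0,0,0,60],[0,0,-0.185,0,0,0,60],[0,0,-0.185,0,0,0,60]]'>/dev/null
python3 -m jog '[[0,0,-0.185,0,0,0,60],[0,0,-0.185,0,0,0,60],[0,0,-0.185,0,0,0,60],[0,0,-0.185,0,0,0,60],[0,0,-0.185,0,0,0,60],[0,0,-0.185,0,0,0,60],[0,0,-0.185,0,0,0,60],[0,0,-0.185,0,0,0,60],[0,0,-0.185,0,0,0,60],[0,0,0,0,0,0.045,60]]'>/dev/null
python3 -m jog '[[0,0,0,0,0,0,60],[0,0,0.08,0,0,0,60],[0,0,0.05,0,0,0,60]]'>/dev/null; python3 o.py
python3 -m jog '[[0,0,0.05,0,0,0,60]]'>/dev/null; python3 o.py
python3 -m jog '[[0,0,0.05,0,0,0,60]]'>/dev/null; python3 o.py
python3 -m jog '[[0,0,0.05,0,0,0,60]]'>/dev/null; python3 o.py
```

```text
t 34.925 q6 -29.5 phi 30.4 pos [0.5657 0.1275 0.0746] F [-1.8  6.1 -2.5] M [0.87 0.27 0.33]
t 35.05 q6 -26.6 phi 27.5 pos [0.5657 0.1275 0.0746] F [-0.8  4.7 -1.5] M [0.74 0.25 0.32]
t 35.175 q6 -23.8 phi 24.7 pos [0.5657 0.1274 0.0746] F [-0.9  3.9 -2.6] M [0.66 0.17 0.31]
t 35.3 q6 -20.9 phi 21.8 pos [0.5657 0.1273 0.0745] F [-0.9  3.5 -3.6] M [0.59 0.21 0.34]
```

```bash

for i in 1 2 3 4; do :; done
python3 -m jog '[[0,0,0.05,0,0,0,60],[0,0,0.05,0,0,0,60]]'>/dev/null; python3 o.py
python3 -m jog '[[0,0,0.05,0,0,0,60],[0,0,0.05,0,0,0,60]]'>/dev/null; python3 o.py
python3 -m jog '[[0,0,0.05,0,0,0,60],[0,0,0.05,0,0,0,60]]'>/dev/null; python3 o.py
```

```text
t 35.55 q6 -15.2 phi 16.1 pos [0.5656 0.1272 0.0745] F [-0.4  2.6 -2.6] M [0.5  0.28 0.39]
t 35.8 q6 -9.5 phi 10.4 pos [0.5656 0.1271 0.0745] F [-1.5  2.5 -3.6] M [0.38 0.28 0.89]
t 36.05 q6 -3.8 phi 4.7 pos [0.5655 0.1269 0.0745] F [-0.8  1.4 -2.9] M [0.31 0.38 0.98]
```

The torque jumped sharply to 0.9–0.98 N m, so the washer is flat, but I may have nudged the set nut. I'll back off, lift clear and compare the red mark with the first picture.

```bash

python3 -m jog '[[0,0,-0.1,0,0,0,60],[0,0,0,0,0,-0.06,60],[0,0,0,0,0,-0.06,60],[0,0,0,0,0,-0.04,60]]'>/dev/null; python3 o.py
python3 - <<'E'
from h import *
S=optics.get_image("scene")["pixels"]; cv2.imwrite("pics/scene1.png",S[:,:,::-1])
S0=cv2.imread("pics/scene0.png")[:,:,::-1]
for n,I in(("before",S0),("after",S)):
    I=I.astype(int)
    for st,(x0,x1) in dict(B=(310,345),A=(210,235)).items():
        C=I[225:268,x0:x1] if st=="B" else I[212:245,x0:x1]; y0=225 if st=="B" else 212
        w=np.clip(C[...,0]-np.maximum(C[...,1],C[...,2])*1.6-10,0,None)*(C[...,0]>60)
        Y,X=np.nonzero(w); print(n,st,[(X[i]+x0,Y[i]+y0,*C[Y[i],X[i]]) for i in range(len(X)) if C[Y[i],X[i]][0]>110])
a=np.hstack([cv2.resize(I[215:275,300:350,::-1],None,fx=8,fy=8,interpolation=3) for I in(S0,S)])
cv2.imwrite("pics/c4.png",a)
E
```

```text
t 36.55 q6 -9.5 phi 10.4 pos [0.5654 0.1266 0.2386] F [-0.6 -0.2 -0.4] M [ 0.03 -0.04 -0.04]
before B []
before A []
after B [(np.int64(340), np.int64(259), np.int64(132), np.int64(76), np.int64(55)), (np.int64(339), np.int64(262), np.int64(126), np.int64(72), np.int64(51))]
after A []
```

View pics/c4.png

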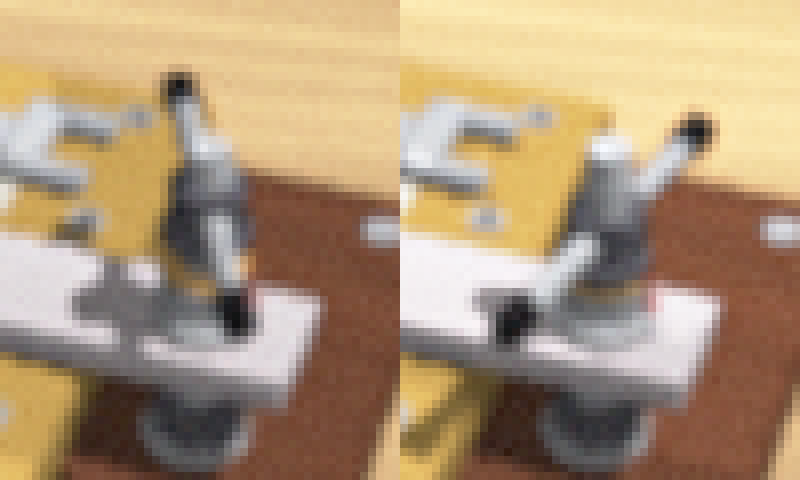

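In c4 the jam nut is down, with only a thin brass line under it. The red mark is at about (255,295) before and (252,298) after, which is essentially in place. I'll measure it at sub-pixel level, along with the hub height and arm angle.

```bash

python3 - <<'E'
from h import *
d=optics.get_image("scene"); S0=cv2.imread("pics/scene0.png")[:,:,::-1].astype(int); S=cv2.imread("pics/scene1.png")[:,:,::-1].astype(int)
for I in(S0,S):
    C=I[248:258,327:337]; r=C[...,0]-C[...,1]-np.abs(C[...,1]-C[...,2]) ; print(r)
    w=np.clip(r-12,0,None)[:, :]; Y,X=np.mgrid[248:258,327:337]; print((w*X).sum()/w.sum(),(w*Y).sum()/w.sum())
c=np.array([.5645,.1262])
for a in range(30,121,10):
    P=[c[0]+.014*np.cos(np.radians(a)),c[1]+.014*np.sin(np.radians(a)),.068]; print(a,proj(d,P).round(2))
E
```

```text
[[-4 -4  0  0  9 20 20 22 23 18]
 [-3 -5  0  9 27 27 25 30 26 21]
 [ 3 -7  2 12 34 26 20 20 25 24]
 [-2 -1 -2 21 33 25 18 16 11 16]
 [-3 -5  1 20 29 25 10  2 11 15]
 [-3 -5  0  4 18 17  4  2  1  1]
 [-6 -1 -2  0  4  7  5  3  1  1]
 [-4 -4 -2  2 -2  2  5  3  3  5]
 [-6 -2 -3  1  4  5  6  4  4  3]
 [-6 -1  1  3  4  6  2  3  3  1]]
332.79872204472844 250.00638977635782
[[-5 -7 -6 10 25 23 26 27 20 27]
 [-5  2  8 28 39 30 28 29 30 25]
 [ 2 -2 -1 17 34 32 28 27 28 31]
 [-5 -6 -6 18 36 30 19 19 15 22]
 [-3 -2  5 24 46 22  2  0  1  5]
 [-2 -1 -1 15 42 21  1  0  1  0]
 [-4 -8 -4  1 15  6  1  1  2  1]
 [-4 -3 -6 -5  0  3  2  3  2  1]
 [-5 -4 -3 -4 -2  2  4  4  3  1]
 [-2 -2  0  4  2  2  2  4  4  2]]
332.5857142857143 250.09795918367348
30 [[326.59 256.19]]
40 [[327.53 255.9 ]]
50 [[328.37 255.51]]
60 [[329.08 255.03]]
70 [[329.64 254.47]]
80 [[330.03 253.85]]
90 [[330.25 253.19]]
100 [[330.27 252.52]]
110 [[330.12 251.84]]
120 [[329.79 251.19]]
```

```bash

python3 - <<'E'
from h import *
S0=cv2.imread("pics/scene0.png")[:,:,::-1].astype(float)[247:257,328:336]
c3=cv2.imread("pics/c3.png")[:,:500,::-1][2::5,2::5].astype(float)[77:87,58:66]
A=np.mean([optics.get_image("scene")["pixels"].astype(float) for _ in range(8)],0)[247:257,328:336]
f=lambda C:(100*C[...,0]/C.sum(2)).round(0).astype(int)
for n,I in(("b0",S0),("b1",c3),("after",A)): print(n);print(np.hstack([f(I),I[...,0].astype(int),I[...,1].astype(int)]))
print(observe()["time_s"])
E
```

```text
b0
[[ 33  35  41  46  50  49  49  48 192 199 191 164 128 119 122 119 193 189
  155 117  78  74  76  77]
 [ 33  35  41  47  48  47  49  49 194 214 210 169 128 124 120 116 195 201
  170 117  82  82  74  72]
 [ 33  35  39  46  47  48  50  49 181 199 187 149 128 118 118 118 182 192
  156  99  81  74  69  71]
 [ 33  34  37  41  39  39  41  42 141 154 140 141 150 144 136 131 144 152
  121 102 118 115 103  95]
 [ 34  33  39  40  37  36  35  36  88  84  99 148 196 193 185 185  85  82
   76 112 168 173 168 169]
 [ 31  35  41  39  36  34  34  35  32  31  75 146 212 230 229 226  34  28
   53 114 185 218 221 214]
 [ 31  35  36  37  35  34  34  34  24  27  59 136 203 229 230 227  25  24
   51 113 183 222 226 223]
 [ 33  31  34  34  34  34  34  34  25  18  41 102 184 224 226 224  24  20
   38  97 174 217 221 219]
 [ 32  32  35  34  34  34  34  34  43  16  38  91 171 228 228 225  43  16
   36  87 165 219 223 220]
 [ 33  33  34  34  34  34  34  34  83  47  71 129 187 223 227 227  82  46
   69 122 180 214 221 220]]
b1
[[ 33  35  42  46  48  48  47  48 194 202 197 186 148 142 141 138 195 190
  158 133
[... 1250 characters left out ...]
  42  39  40  41  43 117 138 144 163 180 166 154 149 100 114
  110 118 144 131 115 106]
 [ 39  39  39  39  37  35  36  36 142 159 161 194 227 222 215 206 122 137
  131 155 196 202 195 185]
 [ 35  35  38  40  36  34  33  34 131 139 155 202 239 244 245 244 124 130
  127 154 213 240 242 239]
 [ 33  33  36  39  35  34  33  34 125 139 155 199 235 244 245 244 127 136
  134 156 212 239 243 241]
 [ 33  33  34  35  34  34  34  34 140 160 179 204 232 243 243 242 142 163
  175 187 222 238 239 238]
 [ 33  33  33  34  34  34  34  34 167 186 189 204 229 239 242 242 168 187
  189 199 224 234 237 238]
 [ 33  33  33  34  34  34  34  34 185 185 181 198 225 234 241 240 186 187
  180 192 220 229 235 235]]
37.05
```

```bash
python3 -c "
from rig import job;print(job.close_job())"
```

```text
the job is handed in; nothing more can be done
None
```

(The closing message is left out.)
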